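# Lay the standing dressing stone down on its cork rest

## Task

Lay the dressing stone down ready for use: first slide it, still standing, across the bench until its foot is square against the low steel stop of the cork rest, then tip it over that stop by pushing it high up, so that it ends lying flat on the cork, square to the stop; it does not matter if its foot end overhangs the stop. Let go of it and leave the other things on the bench where they are.

Things in the scene. Friction and masses are not known exactly. Their poses are not given: they have to be found in the camera images.
- rest: Fixed low rest, 170 (x) by 220 mm (y): cork-faced board, its robot-side edge a steel strip, the stop. Origin at bench height, middle of the strip's robot-side face; x points away from the robot across the cork, y along the strip, z up. Strip x 0-12 mm and cork x 12-155 mm, tops flush 16 mm above the bench; wooden back rail x 155-170 mm, 30 mm high. Bare bench in front, no side walls.
- stone: Loose grey two-layer abrasive stone, 60 (x) by 70 (y) by 116 mm (z), 0.6-0.95 kg, standing on end on the bench 35-70 mm short of the strip, up to 0.2 rad from square. Origin: centre of its underside; z up its height, x roughly towards the strip. It slides upright if pushed no higher than 42 mm, and can topple if pushed higher. Falling over the strip, it kicks back some 20-30 mm.
- stone_foot (a point): Middle of the stone's bottom edge on the side facing the strip: stone x = +30 mm, y = 0, z = 0. Same axes as the stone.
- stone_mid (a point): Centre of the stone: stone z = 58 mm. Same axes as the stone. With the stone lying flat on the cork it is 46 mm above the bench.
- lap: Bystander: grey lead polishing lap, disc 110 mm across and 22 mm high with a central knob up to 52 mm, beside the rest. Origin at the centre of its underside.
- sander: Bystander: cork and bamboo sanding block, 100 x 55 x 32 mm, lying beside the stone's path, across from the lap. Origin at the centre of its underside.
- gauge: Bystander: flat steel radius gauge, 6 mm thick, about 155 mm long with a curved 90 mm wide end. Origin on its underside.
- dish: Bystander: honey-coloured glass dish, 120 mm across, 35 mm high, with a loose 22 mm mint glass bead in it. Origin at the centre of its underside.
- rinse: Bystander: closed white rinse bottle, 60 mm across, 140 mm high, standing. Origin at the centre of its underside.

How it is judged:
On the way, in this order (a step that is already met when the one before it is completed fails the run):
1. the stone stands upright with its foot against the steel strip (within 8 mm), square to it within 0.1 rad (angle between stone's own z axis and vertical below 0.06 rad and x of stone_foot in the frame of rest above -0.008 m and z of stone_foot in the frame of rest below 0.006 m and angle between the x axis of stone and the x axis of rest, either way round below 0.1 rad), for 0.2 s.
2. the stone is tipping over the strip, tilted 0.4 to 1.3 rad with its foot still down at the strip (from 35 mm in front of the strip's front face to 26 mm beyond it, not above 26 mm) (angle between stone's own z axis and vertical between 0.4 and 1.3 rad and x of stone_foot in the frame of rest between -0.035 and 0.026 m and z of stone_foot in the frame of rest below 0.026 m), for 0.04 s.
At the end, for the whole second after the job is handed in: The stone lies flat (within 0.08 rad) on a 70 by 116 mm face on the cork, its length square to the strip within 0.15 rad, its centre 3 to 98 mm beyond the strip's front face, within 75 mm of the rest's middle and 42 to 50 mm above the bench, at rest and released (angle between stone's own z axis and vertical between 1.49 and 1.65 rad and angle between stone's own y axis and vertical between 1.49 and 1.65 rad and angle between the z axis of stone and the x axis of rest, either way round below 0.15 rad and x of stone_mid in the frame of rest between 0.003 and 0.098 m and y of stone_mid in the frame of rest between -0.075 and 0.075 m and z of stone_mid in the frame of rest between 0.042 and 0.05 m and linear speed of stone below 0.02 m/s and angular speed of stone below 0.2 rad/s); the robot touches nothing.
It fails at once if another thing on the bench is moved more than 30 mm (distance of any of lap, sander, gauge, dish, rinse from where it was at the start of the episode above 0.03 m).
It also fails if it takes over 45 s, if anything falls off the work surface, if the arm or the gripper's body presses on something with over 40 N, if the wrist force passes 120 N, or if a joint passes its speed limit or range.

## Robot

A 6-joint arm with a two-finger parallel gripper is mounted at the origin on the work surface. World frame = base frame: x ahead of the robot, y to its left, z up, the work surface at z = 0. Lengths are in m, angles in rad, forces in N, time in s.
With the tool pointing down it reaches from about 0.3 to 0.775 m from the base axis. Payload 14.6 kg.
Tool frame: the origin (TCP) lies between the finger pads; the fingertips stand ctrl.tip_extent ahead of it and the grasp point (between the pads) lies 3 mm ahead of it (ctrl.tip_extent is the distance from the TCP to the fingertips, in m); z points along the fingers, y is the line along which they close (so a half turn about z gives the same grasp; the last joint's range is limited). The gripper opens to 94 mm and grips with 3 to 60 N. Pads are 16 mm wide; open, the fingers measure 119 mm over their backs; the gripper's body (75 mm by 177 mm) begins 78 mm behind the grasp point.
Start: joints at [1.115, 0.3, 1.521, -0, 1.321, -0.067], TCP at [0.208, 0.509, 0.227] pointing down, gripper open.
Joint ranges: [-3.03, 3.03], [-0.79, 2.21], [0.23, 2.52], [-1.04, 4.18], [0, 3.07], [-2.55, 2.55]. Speed limits (rad/s): [2.22, 2.22, 2.57, 3.14, 3.14, 3.14].

## Interface

Orientations are given as [roll, pitch, yaw] about the fixed x, y, z axes, in that order (R = Rz(yaw) Ry(pitch) Rx(roll)).
In Python, from station import ctrl gives the robot as it stands.
- The arm moves only by the tool shift_gripper, called after "Emit:" by a JSON object that holds its "api" and its "payload". Schema: {"type":"object","properties":{"offsets":{"type":"array","items":{"type":"number"},"minItems":6,"maxItems":60},"aperture":{"type":"number"},"squeeze":{"type":"number"},"only":{"type":"string"},"quiet":{"type":"boolean"},"lines":{"type":"string"}},"required":["offsets"],"additionalProperties":false}. offsets is one flat list of numbers that holds 1 to 10 rows one after another, with no inner brackets; each row has 6 numbers: dx, dy, dz in shares of the most that a row can go, 1 being 50 mm, then a rotation vector rx, ry, rz in shares of 180 degrees (1.0 is 180 degrees); each row shifts and turns the commanded pose from where the row before left it, along the tool's axes as they then stand; what a row does not reach is not made up. A row lasts 1/10 s, in which the tool goes at most 0.05 m and 0.15 rad, less where a joint would pass 70% of its speed; a pose out of reach is approached as far as the arm can. aperture is the finger opening in m, set as the call begins (left out keeps the last). The fingers move at their own pace and stop on an object; squeeze is the grip in N (left out, the last holds). Time passes only in rows, so rows that do not move let the fingers close. The tool returns the time, the measured TCP pose, the force, the opening and the grip force at its end. only (a regular expression) keeps the lines of the reply that match it, lines (a string "A,B") keeps lines A to B, and quiet returns only ok. Shift and turn numbers lie between -1 and 1, and a call with a number outside is refused. Input that does not fit is refused with a message, and nothing moves.
- ctrl.get_obs(): the state, without advancing time (a new reading comes with each control period).
- ctrl.camera(name): name is "side" or "top" or "wrist"; returns a dict with "pixels" (420x560x3 uint8, blue, green, red), "fx", "fy", "cx", "cy" (pixels), "k1" (the pictures are not rectified: a ray, as slopes to the right and down, at radius r is drawn at 1 + k1 r^2 times it, then the intrinsics apply), "extrinsics" (4x4, takes a point from camera to world coordinates). Camera axes: x right, y up, looking along -z (the intrinsics and any distortion apply to the point x, -y, -z); pixel columns grow to the right and rows downward; lengths in m; the calibration is good to about 2 mm. A picture is of the moment at which its call begins. There is no depth.
- ctrl.hand_in(): hands the job in; it is judged then, once.
The state is a dict: "time_s": time; "qpos": joint angles; "joint_vel": joint speeds; "tau": joint torques, N m; "ee_pos": TCP position; "eef_rot": TCP orientation; "force": force on the tool from outside, world axes, zero at the start; "moment": the same for the moment, N m; "grip_width": finger opening in m; "grip_force": force on a finger pad.
Only numpy, scipy, OpenCV 4.12 (cv2) and the standard library are available. Lean on these libraries where they do the work, as an engineer would, in place of code of your own. Each camera call takes 0.05 s, during which the arm holds its last target. There are 200 camera calls.

## Working session

There is one attempt and no reset: what is moved stays moved. The work goes in short steps, Python scripts to look and compute and a tool call to move; the robot and the scene stay as the last step left them, time stands still between calls to the robot, and variables do not carry over. Pictures are saved under pics/ and viewed, at most 10 in all, crops included, and the job is handed in when it is done.

```bash
ls; mkdir -p pics; python3 - <<'E'
from station import ctrl
import cv2
for n in ["top","side"]:
    c=ctrl.camera(n); cv2.imwrite(f"pics/{n}0.png",c["pixels"])
    print(n,c["fx"],c["fy"],c["cx"],c["cy"],c["k1"],c["extrinsics"])
o=ctrl.get_obs();print(o,ctrl.tip_extent)
E
```

```text
pics
station.py
top 483.0261001025248 483.0261001025248 282.6553061579027 202.93721907900334 0.0004985941080873058 [[ 9.44634219e-03  9.92441305e-01 -1.22356134e-01  4.11943827e-01]
 [-9.99955381e-01  9.36925116e-03 -1.20540637e-03  2.42212897e-02]
 [-4.99097234e-05  1.22362061e-01  9.92485528e-01  1.50288382e+00]
 [ 0.00000000e+00  0.00000000e+00  0.00000000e+00  1.00000000e+00]]
side 391.4911013410051 391.4911013410051 281.6403410211396 211.8173446535517 0.02118766936761711 [[ 0.72721331  0.49944894 -0.47086256  0.09942132]
 [-0.68630294  0.51685149 -0.51171556 -0.54976221]
 [-0.01220978  0.69528073  0.71863456  0.86541099]
 [ 0.          0.          0.          1.        ]]
{'time_s': 0.1, 'qpos': array([ 1.11543576e+00,  3.00404914e-01,  1.52150838e+00, -2.02008737e-05,
        1.32070645e+00, -6.65942686e-02]), 'joint_vel': array([-0.00120245, -0.00166298, -0.00021121, -0.00022317,  0.00369643,
        0.00044983]), 'tau': array([ 1.28179818e-04, -5.32649016e+01, -3.53278184e+01,  7.08956318e-02,
        2.36040872e-02, -6.94673690e-05]), 'ee_pos': array([0.20838717, 0.50876584, 0.22695338]), 'eef_rot': array([-3.14056653e+00, -4.88243190e-05,  2.75283134e+00]), 'force': array([-0.35256504,  0.08599461, -0.18403953]), 'moment': array([ 0.00756213,  0.02505822, -0.00129104]), 'grip_force': 0.0, 'grip_width': 0.09385532275099531} 0.022
```

View pics/top0.png

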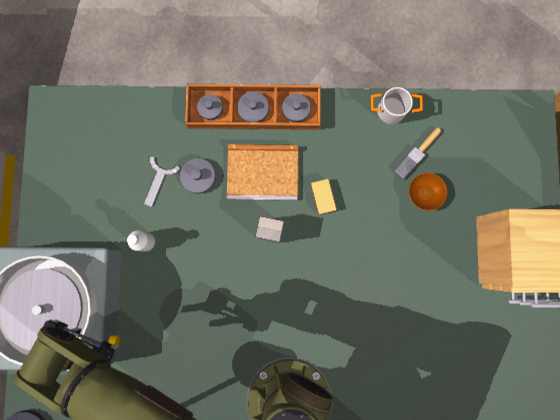

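View pics/side0.png

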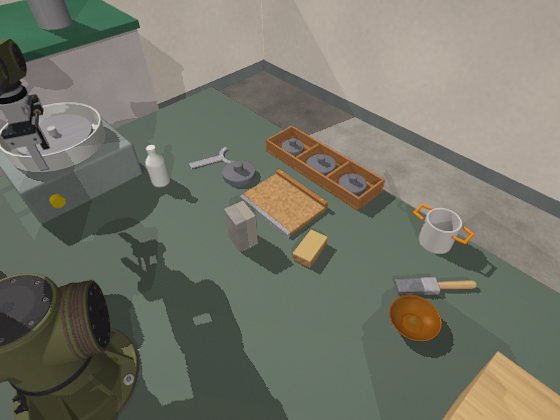

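Top: the strip edge runs about (227,198)–(298,198), the stone is at (270,229), the sander at (323,197) and the lap at (197,176). Side: the stone is at (241,227). I'll zoom in for the corners.

```bash
cat > h.py <<'E'
import numpy as np, cv2
from station import ctrl
def ray(c,u,v):
    xd=np.array([(u-c["cx"])/c["fx"],(v-c["cy"])/c["fy"]]); s=xd.copy()
    for _ in range(10): s=xd/(1+c["k1"]*(s@s))
    E=c["extrinsics"]; return E[:3,3],E[:3,:3]@np.array([s[0],-s[1],-1])
def onz(c,u,v,z):
    o,d=ray(c,u,v); return o+d*(z-o[2])/d[2]
def tri(c1,p1,c2,p2):
    o1,d1=ray(c1,*p1);o2,d2=ray(c2,*p2)
    t=np.linalg.lstsq(np.c_[d1,-d2],o2-o1,rcond=None)[0]
    a,b=o1+t[0]*d1,o2+t[1]*d2; return (a+b)/2,np.linalg.norm(a-b)
def proj(c,P):
    E=c["extrinsics"];q=E[:3,:3].T@(np.array(P)-E[:3,3]);s=np.array([q[0],-q[1]])/-q[2]
    s=s*(1+c["k1"]*(s@s));return s[0]*c["fx"]+c["cx"],s[1]*c["fy"]+c["cy"]
E
python3 - <<'E'
import cv2,numpy as np
a=cv2.imread("pics/top0.png")[135:255,220:345]; b=cv2.imread("pics/side0.png")[165:285,215:340]
f=lambda i:cv2.resize(i,None,fx=3.2,fy=4.0,interpolation=cv2.INTER_CUBIC)
f=lambda i:cv2.resize(i,None,fx=3.2,fy=3.2,interpolation=cv2.INTER_CUBIC)
cv2.imwrite("pics/z0.png",np.hstack([f(a),f(b)]))
E
```

```text
(no output)
```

View pics/z0.png

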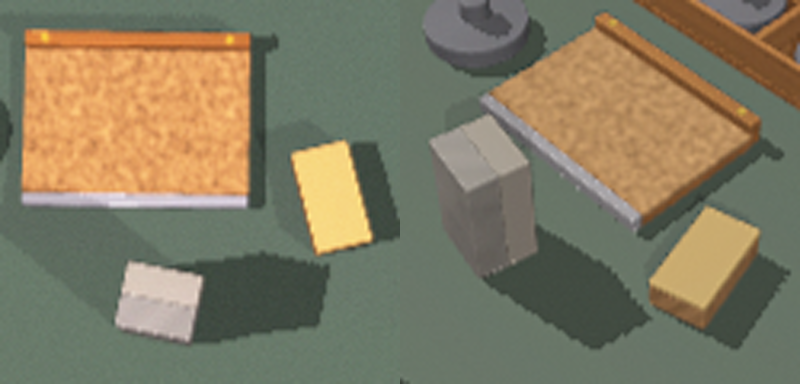

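The stone's top corners in the zoomed crops (top | side): far-left (128,261)|(490,115), far-right (203,278)|(528,162), near-right (191,342)|(468,192), near-left (115,325)|(430,142). The strip ends are (22,204)|(482,100) and (247,206)|(637,226).

```bash
python3 - <<'E'
from h import *
t=ctrl.camera("top");s=ctrl.camera("side")
T=lambda p:(220+p[0]/3.2-.34,135+p[1]/3.2-.34); S=lambda p:(215+(p[0]-400)/3.2-.34,165+p[1]/3.2-.34)
np.set_printoptions(precision=4,suppress=True)
C=[]
for n,a,b in [("FL",(128,261),(490,115)),("FR",(203,278),(528,162)),("NR",(191,342),(468,192)),("NL",(115,325),(430,142)),("stripL",(22,204),(482,100)),("stripR",(247,206),(637,226)),
 ("railL",(27,30),(600,14)),("railR",(250,33),(760,122))]:
    z=.116 if len(n)==2 else .016 if n[0]=='s' else .03
    P,e=tri(t,T(a),s,S(b)); print(n,P,round(e,4),onz(t,*T(a),z),onz(s,*S(b),z)); C.append((onz(t,*T(a),z)+onz(s,*S(b),z))/2)
C=np.array(C);FL,FR,NR,NL,sl,sr=C[:6]
ctr=C[:4].mean(0); d=(FL-NL)+(FR-NR); d2=(FL-FR)+(NL-NR)
print("stone",ctr,"yaw",np.arctan2(d[1],d[0]),np.arctan2(-d2[0],d2[1]),"dims",np.linalg.norm(d)/2,np.linalg.norm(d2)/2)
st=sl-sr;print("rest",(sl+sr)/2,"yaw",np.arctan2(-st[0],st[1]),"len",np.linalg.norm(st))
r=C[6]-C[7];print("rail yaw",np.arctan2(-r[0],r[1]))
for p in [(291,155),(348,140),(372,242),(318,254)]: print("sander",onz(t,*T(p),.032))
print("bottle",onz(t,135,238,.14),"lap",onz(t,197,176,.022))
E
```

```text
FL [0.5444 0.0917 0.1132] 0.001 [0.5437 0.0918 0.116 ] [0.5432 0.0891 0.116 ]
FR [0.5294 0.0238 0.1168] 0.0012 [0.529  0.0241 0.116 ] [0.5304 0.0242 0.116 ]
NR [0.4727 0.0336 0.1154] 0.0029 [0.4714 0.0343 0.116 ] [0.4737 0.0324 0.116 ]
NL [0.487  0.1023 0.1128] 0.002 [0.486  0.1026 0.116 ] [0.4862 0.099  0.116 ]
stripL [0.6099 0.1996 0.0133] 0.0042 [0.6078 0.2004 0.016 ] [0.6102 0.1962 0.016 ]
stripR [ 0.6109 -0.0194  0.0058] 0.0041 [ 0.6079 -0.0179  0.016 ] [ 0.6066 -0.0267  0.016 ]
railL [0.7754 0.1995 0.0284] 0.005 [0.777  0.1979 0.03  ] [0.7718 0.1992 0.03  ]
railR [ 0.7773 -0.0194  0.0239] 0.0007 [ 0.7761 -0.0194  0.03  ] [ 0.7721 -0.0231  0.03  ]
stone [0.5079 0.0622 0.116 ] yaw -0.16953425523121032 -0.20140429257009085 dims 0.05806097382398438 0.0682638958841199
rest [0.6081 0.088  0.016 ] yaw -0.00791869082478925 len 0.22063588529787062
rail yaw -0.0012665779773206713
sander [ 0.6557 -0.0596  0.032 ]
sander [ 0.6709 -0.1145  0.032 ]
sander [ 0.5721 -0.1373  0.032 ]
sander [ 0.5601 -0.0856  0.032 ]
bottle [0.4765 0.441  0.14  ] lap [0.6764 0.2932 0.022 ]
```

Units first: shifts go in shares of 50 mm and turns go in shares of 180 degrees. So -0.13 rad / 3.1416 = -0.0414.

Emit:
{"api": "shift_gripper", "payload": {"offsets": [0, 0, 0, 0, 0, -0.0414, 0, 0, 0, 0, 0, -0.0414, 0, 0, 0, 0, 0, -0.0411, 0, 0, 0, 0, 0, 0], "aperture": 0.036}}

```text
time_s: 0.6
ee_pos: [0.2084, 0.5089, 0.2273]
eef_rot: [-3.141, -0.0, -3.139]
force: [-0.1, -0.2, 0.5]
grip_width: 0.0657
grip_force: 0.0
```

Emit:
{"api": "shift_gripper", "payload": {"offsets": [-0.42, -0.89, 0, 0, 0, 0, -0.42, -0.89, 0, 0, 0, 0, -0.42, -0.89, 0, 0, 0, 0, -0.42, -0.89, 0, 0, 0, 0, -0.42, -0.89, 0, 0, 0, 0, -0.42, -0.89, 0, 0, 0, 0, -0.42, -0.89, 0, 0, 0, 0, -0.42, -0.89, 0, 0, 0, 0, -0.42, -0.89, 0, 0, 0, 0, -0.42, -0.89, 0, 0, 0, 0]}}

```text
time_s: 1.6
ee_pos: [0.419, 0.0619, 0.2277]
eef_rot: [3.142, 0.001, 3.137]
force: [1.0, 0.4, 0.1]
grip_width: 0.036
grip_force: 0.0
```

Emit:
{"api": "shift_gripper", "payload": {"offsets": [0, 0, 0, 0, 0, 0, 0, 0, 0, 0, 0, 0, 0, 0, 0, 0, 0, 0]}}

```text
time_s: 1.9
ee_pos: [0.4182, 0.0648, 0.2274]
eef_rot: [3.141, -0.0, 3.141]
force: [-0.3, 0.1, 0.2]
grip_width: 0.0358
grip_force: 0.0
```

Converted, 0.043 m is 0.86, -0.02 m is -0.4.

Emit:
{"api": "shift_gripper", "payload": {"offsets": [0, 0, 0.86, 0, 0, 0, 0, 0, 0.86, 0, 0, 0, 0, 0, 0.86, 0, 0, 0, 0, 0, 0.86, 0, 0, 0, -0.4, 0, 0, 0, 0, 0, -0.3, 0, 0, 0, 0, 0, 0, 0, 0, 0, 0, 0]}}

```text
time_s: 2.6
ee_pos: [0.4543, 0.0654, 0.0554]
eef_rot: [3.142, 0.0, -3.14]
force: [0.3, -0.2, -0.7]
grip_width: 0.0357
grip_force: 0.0
```

Emit:
{"api": "shift_gripper", "payload": {"offsets": [-0.12, 0, 0, 0, 0, 0, -0.12, 0, 0, 0, 0, 0, -0.12, 0, 0, 0, 0, 0, -0.12, 0, 0, 0, 0, 0, -0.12, 0, 0, 0, 0, 0, -0.12, 0, 0, 0, 0, 0, -0.12, 0, 0, 0, 0, 0, -0.12, 0, 0, 0, 0, 0, -0.12, 0, 0, 0, 0, 0, 0, 0, 0, 0, 0, 0]}}

```text
time_s: 3.6
ee_pos: [0.5079, 0.064, 0.0553]
eef_rot: [3.141, -0.001, -3.142]
force: [-1.7, -0.0, 0.2]
grip_width: 0.0358
grip_force: 0.9
```

```bash
python3 - <<'E'
from h import *
a=ctrl.camera("top")["pixels"][135:255,220:345]; b=ctrl.camera("side")["pixels"][165:285,215:340]
f=lambda i:cv2.resize(i,None,fx=3.2,fy=3.2,interpolation=cv2.INTER_CUBIC)
cv2.imwrite("pics/z1.png",np.hstack([f(a),f(b)]))
E
```

```text
(no output)
```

View pics/z1.png

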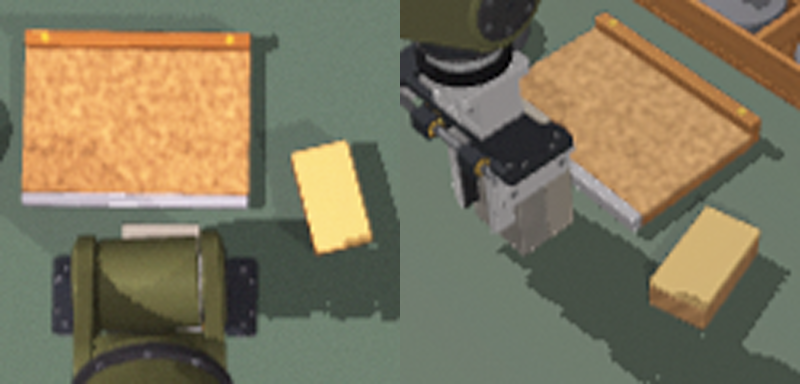

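The stone is now square: its front top edge is at crop rows 225–226, columns 122–199, which puts its face at x≈0.576 against a strip at ≈0.608. I'll keep pushing until it makes contact.

Converted, -0.006 m is -0.12, -0.003 m is -0.06.

Emit:
{"api": "shift_gripper", "payload": {"offsets": [-0.12, 0, 0, 0, 0, 0, -0.12, 0, 0, 0, 0, 0, -0.12, 0, 0, 0, 0, 0, -0.12, 0, 0, 0, 0, 0, -0.06, 0, 0, 0, 0, 0, 0, 0, 0, 0, 0, 0]}}

```text
time_s: 4.3
ee_pos: [0.5344, 0.064, 0.0553]
eef_rot: [3.142, -0.001, -3.141]
force: [-3.2, -0.3, 1.0]
grip_width: 0.036
grip_force: 1.7
```

Emit:
{"api": "shift_gripper", "payload": {"offsets": [-0.04, 0, 0, 0, 0, 0, -0.02, 0, 0, 0, 0, 0, 0, 0, 0, 0, 0, 0]}}

```text
time_s: 4.6
ee_pos: [0.5371, 0.064, 0.0554]
eef_rot: [3.142, -0.001, -3.141]
force: [-6.2, 0.6, 1.3]
grip_width: 0.0361
grip_force: 3.1
```

Emit:
{"api": "shift_gripper", "payload": {"offsets": [-0.03, 0, 0, 0, 0, 0, 0, 0, 0, 0, 0, 0]}}

```text
time_s: 4.8
ee_pos: [0.5375, 0.0641, 0.0555]
eef_rot: [3.142, -0.004, -3.142]
force: [-18.1, 1.0, 12.1]
grip_width: 0.036
grip_force: 9.0
```

Force rising at TCP x=0.5375 shows contact. I'll back off and check.

Emit:
{"api": "shift_gripper", "payload": {"offsets": [0.06, 0, 0, 0, 0, 0, 0.4, 0, 0, 0, 0, 0, 0.6, 0, 0, 0, 0, 0, 0.6, 0, -0.6, 0, 0, 0, 0.6, 0, -0.4, 0, 0, 0, 0, 0, 0, 0, 0, 0, 0, 0, 0, 0, 0, 0]}}

```text
time_s: 5.5
ee_pos: [0.4269, 0.064, 0.1061]
eef_rot: [3.141, 0.003, -3.141]
force: [0.3, 0.2, 0.1]
grip_width: 0.036
grip_force: 0.0
```

```bash
python3 - <<'E'
from h import *
a=ctrl.camera("top")["pixels"][135:255,220:345]; b=ctrl.camera("side")["pixels"][165:285,215:340]
f=lambda i:cv2.resize(i,None,fx=3.2,fy=3.2,interpolation=cv2.INTER_CUBIC)
cv2.imwrite("pics/z2.png",np.hstack([f(a),f(b)]))
E
```

```text
(no output)
```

View pics/z2.png

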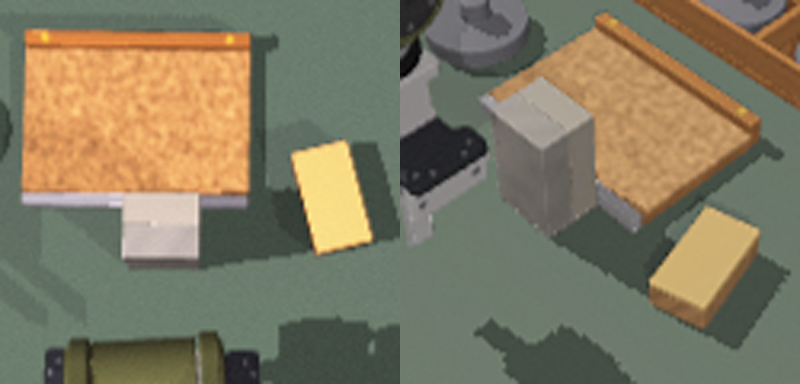

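Square, upright and against the strip: the top face spans crop rows 194–258, columns 122–199. Now the high push, with fingertips at about 96 mm.

Converted, -0.04 m is -0.8, -0.012 m is -0.24.

Emit:
{"api": "shift_gripper", "payload": {"offsets": [0, 0, -0.24, 0, 0, 0, -0.8, 0, 0, 0, 0, 0, -0.8, 0, 0, 0, 0, 0, -0.4, 0, 0, 0, 0, 0, 0, 0, 0, 0, 0, 0]}}

```text
time_s: 6.1
ee_pos: [0.528, 0.0639, 0.1171]
eef_rot: [-3.142, -0.0, 3.141]
force: [0.3, -1.3, -0.3]
grip_width: 0.0362
grip_force: 0.0
```

Emit:
{"api": "shift_gripper", "payload": {"offsets": [-0.12, 0, 0, 0, 0, 0, -0.12, 0, 0, 0, 0, 0, -0.12, 0, 0, 0, 0, 0, -0.12, 0, 0, 0, 0, 0, -0.12, 0, 0, 0, 0, 0, -0.12, 0, 0, 0, 0, 0, 0, 0, 0, 0, 0, 0]}}

```text
time_s: 6.8
ee_pos: [0.5623, 0.0641, 0.1179]
eef_rot: [3.142, 0.0, -3.141]
force: [-2.1, -0.3, 1.0]
grip_width: 0.0363
grip_force: 1.2
```

```bash
python3 - <<'E'
from h import *
a=ctrl.camera("top")["pixels"][135:255,220:345]; b=ctrl.camera("side")["pixels"][165:285,215:340]
f=lambda i:cv2.resize(i,None,fx=3.2,fy=3.2,interpolation=cv2.INTER_CUBIC)
cv2.imwrite("pics/z3.png",np.hstack([f(a),f(b)]))
E
```

```text
(no output)
```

View pics/z3.png

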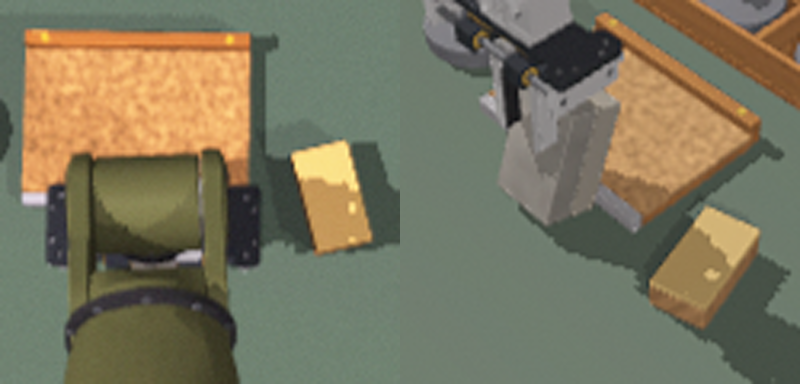

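The stone is tilting over the strip as intended, with its foot still down at side-crop (553,220). I'll continue until it falls.

Converted, -0.02 m is -0.4, -0.006 m is -0.12.

Emit:
{"api": "shift_gripper", "payload": {"offsets": [-0.12, 0, 0, 0, 0, 0, -0.12, 0, 0, 0, 0, 0, -0.12, 0, 0, 0, 0, 0, -0.12, 0, 0, 0, 0, 0, -0.12, 0, 0, 0, 0, 0, -0.06, 0, 0, 0, 0, 0, 0, 0, -0.4, 0, 0, 0, 0, 0, 0, 0, 0, 0, 0, 0, 0, 0, 0, 0]}}

```text
time_s: 7.8
ee_pos: [0.5951, 0.064, 0.1372]
eef_rot: [3.142, 0.0, -3.141]
force: [-0.8, -0.1, 0.3]
grip_width: 0.0361
grip_force: 0.0
```

```bash
python3 - <<'E'
from h import *
a=ctrl.camera("top")["pixels"][135:255,220:345]; b=ctrl.camera("side")["pixels"][165:285,215:340]
f=lambda i:cv2.resize(i,None,fx=3.2,fy=3.2,interpolation=cv2.INTER_CUBIC)
cv2.imwrite("pics/z4.png",np.hstack([f(a),f(b)]))
E
```

```text
(no output)
```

View pics/z4.png

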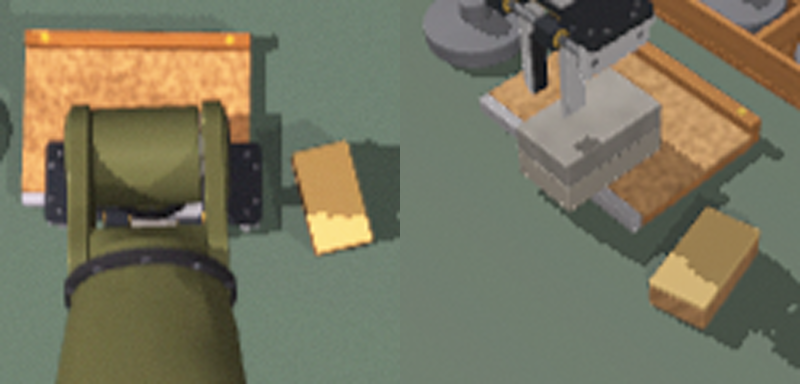

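The stone is down flat on the cork, with its foot end overhanging. I'll retreat up and back, then verify its position.

Emit:
{"api": "shift_gripper", "payload": {"offsets": [0, 0, -0.8, 0, 0, 0, 0, 0, -0.8, 0, 0, 0, 0.9, 0, 0, 0, 0, 0, 0.9, 0, 0, 0, 0, 0, 0.9, 0, 0, 0, 0, 0, 0.9, 0, 0, 0, 0, 0, 0.6, 0, 0, 0, 0, 0, 0, 0, 0, 0, 0, 0, 0, 0, 0, 0, 0, 0]}}

```text
time_s: 8.8
ee_pos: [0.3853, 0.064, 0.2176]
eef_rot: [3.142, 0.001, -3.141]
force: [-0.0, 0.1, 1.3]
grip_width: 0.0357
grip_force: 0.0
```

```bash
python3 - <<'E'
from h import *
a=ctrl.camera("top")["pixels"][135:255,220:345]; b=ctrl.camera("side")["pixels"][165:285,215:340]
f=lambda i:cv2.resize(i,None,fx=3.2,fy=3.2,interpolation=cv2.INTER_CUBIC)
cv2.imwrite("pics/z5.png",np.hstack([f(a),f(b)]))
E
```

```text
(no output)
```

View pics/z5.png

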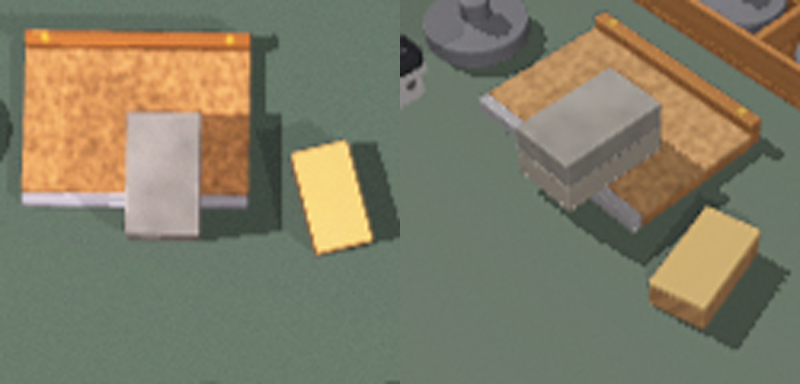

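Top-face corners in the crops (top | side): far-left (127,112)|(607,70), far-right (200,112)|(660,103), near-right (198,237)|(570,167), near-left (125,235)|(518,127).

```bash
python3 - <<'E'
from h import *
t=ctrl.camera("top");s=ctrl.camera("side")
T=lambda p:(220+p[0]/3.2-.34,135+p[1]/3.2-.34); S=lambda p:(215+(p[0]-400)/3.2-.34,165+p[1]/3.2-.34)
P=np.array([tri(t,T(a),s,S(b))[0] for a,b in [((127,112),(607,70)),((200,112),(660,103)),((198,237),(570,167)),((125,235),(518,127))]])
print(P.round(4),P.mean(0)); d=P[0]+P[1]-P[2]-P[3]; print(np.arctan2(d[1],d[0]), d/2)
E
```

```text
[[0.6883 0.0975 0.071 ]
 [0.6888 0.0283 0.0751]
 [0.5734 0.0273 0.075 ]
 [0.5737 0.0958 0.075 ]] [0.63104019 0.06221981 0.07401354]
0.011965060760369744 [ 0.11496647  0.00137565 -0.0019963 ]
```

The centre is about 22 mm beyond the strip's front face and −26 mm in y, yaw is 0.012 rad, and the top is at about 75 mm. All of these are within limits.

```bash
python3 -c "
from station import ctrl
print(ctrl.hand_in())"
```

```text
the job is handed in; nothing more can be done
None
```

I slid the stone square against the strip and tipped it over; it lies flat on the cork, square and released, centre about 22 mm past the strip's front face; I handed the job in at about 9 s but got no verdict back.

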